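Shut the sample tubes and start the mixer block's thumbscrew

TASK

The loaded tube block has just been set on the block mixer: press shut the two tube caps that still stand open until they snap home, and then start the block's black thumbscrew so that it cannot cross-thread: turn it backward (anticlockwise from above), with no forward turning first, until it drops into the start of its thread, then forward one turn from there. Finish while still gripping the knob there: do not let go, and the program ends holding it, so that the block can be squared up before it is tightened. The other caps stay shut and the glassware and instruments round about stay where they are.

Things in the scene. Friction and masses are not known exactly. Their poses are not given: they have to be found in the camera images.
- cap1 (a joint): angle (rad) of the snap cap of the tube at mouth1: 0 = shut and snapped home, 1.6 = standing straight up, more = leaning back past its hinge. Stiff: it stays where it is left. A 21 mm disc, 3.5 mm thick, with a tab that reaches 28 mm from the hinge; shut, its top is 4.5 mm above the rim. The last 0.1 rad takes about 5 N on the cap's middle and snaps.
- mouth1 (a point): centre of the rim of 5 ml tube 1: whitish plastic, 17 mm diameter, upright in the aluminium block, rim 8 mm above the block. x points to the cap's hinge, 12.5 mm from the centre and 1 mm above the rim; z up. Six tubes in two rows of three: 36 mm apart in a row (along y), rows 42 mm apart (along x); all hinges on the same side.
- cap2 (a joint): angle (rad) of the snap cap of the tube at mouth2: 0 = shut and snapped home, 1.6 = standing straight up, more = leaning back past its hinge. Stiff: it stays where it is left. A 21 mm disc, 3.5 mm thick, with a tab that reaches 28 mm from the hinge; shut, its top is 4.5 mm above the rim. The last 0.1 rad takes about 5 N on the cap's middle and snaps.
- mouth2 (a point): centre of the rim of 5 ml tube 2: whitish plastic, 17 mm diameter, upright in the aluminium block, rim 8 mm above the block. x points to the cap's hinge, 12.5 mm from the centre and 1 mm above the rim; z up. Six tubes in two rows of three: 36 mm apart in a row (along y), rows 42 mm apart (along x); all hinges on the same side.
- cap3 (a joint): angle (rad) of the snap cap of the tube at mouth3: 0 = shut and snapped home, 1.6 = standing straight up, more = leaning back past its hinge. Stiff: it stays where it is left. A 21 mm disc, 3.5 mm thick, with a tab that reaches 28 mm from the hinge; shut, its top is 4.5 mm above the rim. The last 0.1 rad takes about 5 N on the cap's middle and snaps.
- mouth3 (a point): centre of the rim of 5 ml tube 3: whitish plastic, 17 mm diameter, upright in the aluminium block, rim 8 mm above the block. x points to the cap's hinge, 12.5 mm from the centre and 1 mm above the rim; z up. Six tubes in two rows of three: 36 mm apart in a row (along y), rows 42 mm apart (along x); all hinges on the same side.
- cap4 (a joint): angle (rad) of the snap cap of the tube at mouth4: 0 = shut and snapped home, 1.6 = standing straight up, more = leaning back past its hinge. Stiff: it stays where it is left. A 21 mm disc, 3.5 mm thick, with a tab that reaches 28 mm from the hinge; shut, its top is 4.5 mm above the rim. The last 0.1 rad takes about 5 N on the cap's middle and snaps.
- mouth4 (a point): centre of the rim of 5 ml tube 4: whitish plastic, 17 mm diameter, upright in the aluminium block, rim 8 mm above the block. x points to the cap's hinge, 12.5 mm from the centre and 1 mm above the rim; z up. Six tubes in two rows of three: 36 mm apart in a row (along y), rows 42 mm apart (along x); all hinges on the same side.
- cap5 (a joint): angle (rad) of the snap cap of the tube at mouth5: 0 = shut and snapped home, 1.6 = standing straight up, more = leaning back past its hinge. Stiff: it stays where it is left. A 21 mm disc, 3.5 mm thick, with a tab that reaches 28 mm from the hinge; shut, its top is 4.5 mm above the rim. The last 0.1 rad takes about 5 N on the cap's middle and snaps.
- mouth5 (a point): centre of the rim of 5 ml tube 5: whitish plastic, 17 mm diameter, upright in the aluminium block, rim 8 mm above the block. x points to the cap's hinge, 12.5 mm from the centre and 1 mm above the rim; z up. Six tubes in two rows of three: 36 mm apart in a row (along y), rows 42 mm apart (along x); all hinges on the same side.
- cap6 (a joint): angle (rad) of the snap cap of the tube at mouth6: 0 = shut and snapped home, 1.6 = standing straight up, more = leaning back past its hinge. Stiff: it stays where it is left. A 21 mm disc, 3.5 mm thick, with a tab that reaches 28 mm from the hinge; shut, its top is 4.5 mm above the rim. The last 0.1 rad takes about 5 N on the cap's middle and snaps.
- mouth6 (a point): centre of the rim of 5 ml tube 6: whitish plastic, 17 mm diameter, upright in the aluminium block, rim 8 mm above the block. x points to the cap's hinge, 12.5 mm from the centre and 1 mm above the rim; z up. Six tubes in two rows of three: 36 mm apart in a row (along y), rows 42 mm apart (along x); all hinges on the same side.
- knob (a point): centre, half-way up, of the black ribbed round knob of the captive thumbscrew: upright, 32 mm diameter, 30 mm high, on an 18 mm steel neck. At the start it lies about 38 mm above the block's flange, which the screw passes through; nothing else stands within 50 mm of its axis at its height.
- thumb (a joint): turn of the thumbscrew (rad), 0 at the start: positive = clockwise from above (forward, tightening), negative = anticlockwise (backward). Turns easily. Right-handed coarse single-start thread, 4 mm a turn; the thread's start is hidden and differs each time, its drop comes 0.6 to 2 rad backward from the start.
- thumb_lift (a joint): height (m) of the thumbscrew and knob: 0 = its end on the highest point of the boss's thread; -0.0003 to -0.0013 at the start. Turned backward it climbs 4 mm a turn until, at the thread's start, it falls nearly 4 mm, to about -0.004, by its own weight (a tight grip carries it until let go or lowered). Forward from there it screws down 4 mm a turn; fully home is -0.012.
- flange_top (a point): top face of the aluminium block's lower flange, on the thumbscrew's axis; it does not move. z up, x and y along the mixer's sides, as with the tubes.
- vial: small amber glass vial with white cap, 25 mm diameter, 56 mm high, origin under its centre; stands beside the mixer; not part of the job.
- beaker: glass beaker 70 mm diameter, 92 mm high, origin under its centre; stands behind the mixer; not part of the job.
- forceps: steel forceps about 135 mm long, lying beside the mixer; not part of the job.
- haemostat: steel ring-handled clamp about 120 mm long, lying on the bench; not part of the job.
- scissors: scissors with grey handles, about 175 mm long, lying on the bench; not part of the job.

How it is judged:
On the way, in this order (a step that is already met when the one before it is completed fails the run):
1. all six tube caps are snapped shut, the thumbscrew not yet dropped (value of joint each of cap1, cap2, cap3, cap4, cap5, cap6 below 0.05 rad and value of joint thumb_lift above -0.0022 m), for 0.2 s.
2. the thumbscrew, turned backward, has dropped to the start of its thread (value of joint thumb below -0.3 rad and value of joint thumb_lift below -0.0026 m), for 0.1 s.
3. the thumbscrew is forward about one turn into its thread (value of joint thumb_lift between -0.0096 and -0.0064 m), for 0.2 s.
At the end, for the whole second after the job is handed in: All six caps snapped shut (under 0.05 rad); the thumbscrew one turn into its thread, give or take 0.4 turn (6.4 to 9.6 mm below the top of the thread), not turning, and still gripped by the fingers with more than 2 N, the knob between them (grasp point within 14 mm of its axis) (all of step 3 and value of joint each of cap1, cap2, cap3, cap4, cap5, cap6 below 0.05 rad and contact force between the fingers and thumb above 2 N and horizontal distance between the grasp point and knob below 0.014 m and velocity of joint thumb between -0.2 and 0.2 rad/s); the arm keeps its last pose, push and grip.
It fails at once if the thumbscrew was turned forward before it had dropped into its thread (value of joint thumb above 0.4 rad and value of joint thumb_lift above -0.0026 m).
It fails at once if a tube that was shut was opened (value of joint any of cap3, cap4, cap5, cap6 above 0.25 rad).
It fails at once if glassware or an instrument was moved by more than 30 mm (distance of any of vial, beaker, forceps, haemostat, scissors from where it was at the start of the episode above 0.03 m).
It also fails if it takes over 72 s, if anything falls off the work surface, if the arm or the gripper's body presses on something with over 40 N, if the wrist force passes 120 N, or if a joint passes its speed limit or range.

ROBOT

A 6-joint arm with a two-finger parallel gripper is mounted at the origin on the work surface. World frame = base frame: x ahead of the robot, y to its left, z up, the work surface at z = 0. Lengths are in m, angles in rad, forces in N, time in s.
With the tool pointing down it reaches from about 0.35 to 0.8 m from the base axis. Payload 7.3 kg.
Tool frame: the origin (TCP) lies at the very end of the fingers, on their centre line; the grasp point (between the pads) lies behind it (env.grip_depth is the z of the grasp point in the tool frame, in m); z points along the fingers, y is the line along which they close (so a half turn about z gives the same grasp; the last joint's range is limited). The gripper opens to 85 mm and grips with 20 to 120 N. Pads are 22 mm wide; open, the fingers measure 114 mm over their backs; the gripper's body (76 mm by 85 mm) begins 54 mm behind the grasp point. The pads swing forward as they close: fully open they stand 13 mm farther back than shut.
Start: joints at [0.967, 0.342, 1.524, -0, 1.275, -0.146], TCP at [0.232, 0.471, 0.231] pointing down, gripper open.
Joint ranges: [-2.53, 2.53], [-0.77, 2.02], [0.04, 2.7], [-1, 4.14], [0.28, 2.66], [-3.11, 3.11]. Speed limits (rad/s): [2.57, 2.57, 3.14, 3.14, 3.14, 3.14].

INTERFACE

Orientations are given as a unit quaternion [w, x, y, z].
In Python, from station import env gives the robot as it stands. The module is installed in compiled form; this text tells all that it offers.
- The arm moves only by the tool move_arm, never from a script. Its argument "plan" is a list of rows, each a list of 7 numbers: the shift along the tool's x, y, z in cm, then the turn, a rotation vector about the tool's x, y, z in rad, then the opening in per cent of the stroke, from 0 (shut) to 100 (fully open). In form: [[tx, ty, tz, rx, ry, rz, fingers], ...]. A call has 1 to 5 rows; each row is the pose to reach, as a shift and turn from the pose commanded when the call began, along the tool's axes at that moment; what a row does not reach only later rows make up. A row lasts 1/10 s, in which the tool goes at most 50 mm and 8.59 degrees, less where a joint would pass 70% of its speed; a pose out of reach is approached as far as the arm can. A call with a gripper value outside its range is refused whole. The fingers move at their own pace and stop on an object; "grip_force" is the grip in N (left out, the last holds). Time passes only in rows, so rows that repeat a pose let the fingers close. It gives the time, the measured TCP pose, the force, the opening and the grip force at its end, in the units of the state.
- env.observe(): the state, without advancing time (a new reading comes with each control period).
- env.grab_frame(name): name is "scene" or "top" or "wrist"; returns a dict with "color" (384x512x3 uint8, red, green, blue), "mtx" (3x3 intrinsics, pixels), "D" ([k1, k2, p1, p2, k3] as OpenCV has them; the pictures are not rectified), "extrinsics" (4x4, takes a point from world to camera coordinates). Camera axes: x right, y down, z forward; pixel columns grow to the right and rows downward; lengths in m; the calibration is good to about 2 mm. A picture is of the moment at which its call begins. There is no depth.
- env.close_job(): hands the job in; it is judged then, once.
The state is a dict: "time_s": time; "joint_pos": joint angles; "qd": joint speeds; "tau": joint torques, N m; "tcp_pos": TCP position; "ee_rot": TCP orientation; "force": force on the tool from outside, world axes, zero at the start; "ft_torque": the same for the moment, N m; "finger_gap": opening from 0.0 (shut) to 1.0 (fully open); "finger_force": force on a finger pad.
Only numpy, scipy, OpenCV 4.12 (cv2) and the standard library are available. Lean on these libraries where they do the work, as an engineer would, in place of code of your own. Each camera call takes 0.05 s, during which the arm holds its last target. There are 200 camera calls.

## Working session

There is one attempt and no reset: what is moved stays moved. The work goes in short steps, Python scripts to look and compute and a tool call to move; the robot and the scene stay as the last step left them, time stands still between calls to the robot, and variables do not carry over. Pictures are saved under pics/ and viewed, at most 10 in all, crops included, and the job is handed in when it is done.

Besides the shell and the picture viewer there is one more tool, called after "Emit:" as a command line: name --pt "numbers of a row" for each row, then --argument value for the rest. move_arm: Moves the arm, as the interface text tells. Its arguments: {"type":"object","properties":{"plan":{"type":"array"},"grip_force":{"type":"number"}},"required":["plan"]}

```bash
mkdir -p pics
python3 - <<'E'
from station import env
import cv2,pickle
d={}
for n in("scene","top"):
    f=env.grab_frame(n);d[n]=f;cv2.imwrite(f"pics/{n}0.png",f["color"][:,:,::-1])
    print(n,f["mtx"].tolist(),f["D"],f["extrinsics"].round(4).tolist())
pickle.dump(d,open("f0.pkl","wb"))
s=env.observe();print(s,env.grip_depth)
E
```

```text
scene [[468.2125550625773, 0.0, 254.75536858921515], [0.0, 468.2125550625773, 193.28442608024412], [0.0, 0.0, 1.0]] [-0.12461225  0.          0.          0.          0.        ] [[-0.7534, 0.6573, -0.0193, 0.4838], [0.489, 0.5403, -0.6848, -0.1296], [-0.4397, -0.5254, -0.7284, 1.4604], [0.0, 0.0, 0.0, 1.0]]
top [[458.70500824480956, 0.0, 257.72417200583214], [0.0, 458.70500824480956, 195.74530194186573], [0.0, 0.0, 1.0]] [-0.06377781  0.          0.          0.          0.        ] [[-0.0201, -0.9997, 0.0099, -0.104], [-0.9981, 0.0195, -0.059, 0.5397], [0.0588, -0.011, -0.9982, 1.554], [0.0, 0.0, 0.0, 1.0]]
{'time_s': 0.1, 'joint_pos': array([ 9.66979686e-01,  3.42658442e-01,  1.52489819e+00,  1.43351049e-05,
        1.27543041e+00, -1.46009569e-01]), 'qd': array([-0.00172004, -0.00139463, -0.00263902,  0.00055589, -0.00032014,
       -0.00162104]), 'tau': array([ 1.44545265e-03, -4.34447837e+01, -2.46491593e+01, -2.87353550e-04,
        4.72516389e-03, -1.22723144e-06]), 'tcp_pos': array([0.23181741, 0.47065159, 0.2307008 ]), 'ee_rot': array([-2.61686756e-04,  2.26911778e-01,  9.73915068e-01, -6.46257567e-04]), 'force': array([-0.02094685, -0.75479663,  0.46542319]), 'ft_torque': array([ 0.00884527, -0.00684947, -0.04036019]), 'finger_force': 0.0, 'finger_gap': 1.000885533467033} -0.0187
```

View pics/scene0.png

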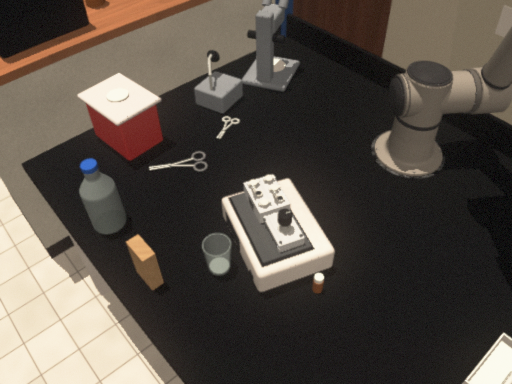

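View pics/top0.png

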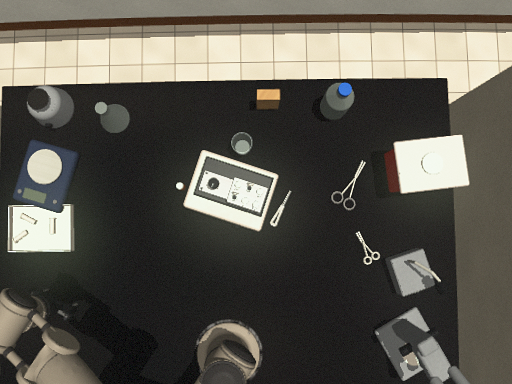

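The mixer lies near top pixel (232,190) and scene pixel (275,232). The knob is near top (212,183) and scene (285,216). The vial, beaker and forceps stand around the mixer. I'll enlarge both views.

Run:
```python
import cv2,pickle,numpy as np
d=pickle.load(open("f0.pkl","rb"))
a=d["top"]["color"][150:232,180:282,::-1]; b=d["scene"]["color"][170:252,228:330,::-1]
r=lambda i:cv2.resize(i,None,fx=7.2,fy=7.2,interpolation=cv2.INTER_CUBIC)
cv2.imwrite("pics/top1.png",r(a));cv2.imwrite("pics/scene1.png",r(b))
```

```text
(no output)
```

View pics/top1.png

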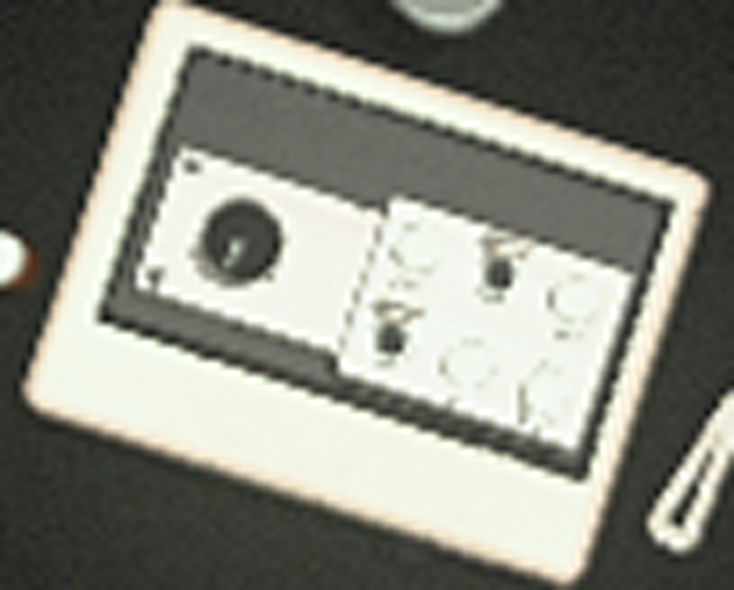

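View pics/scene1.png

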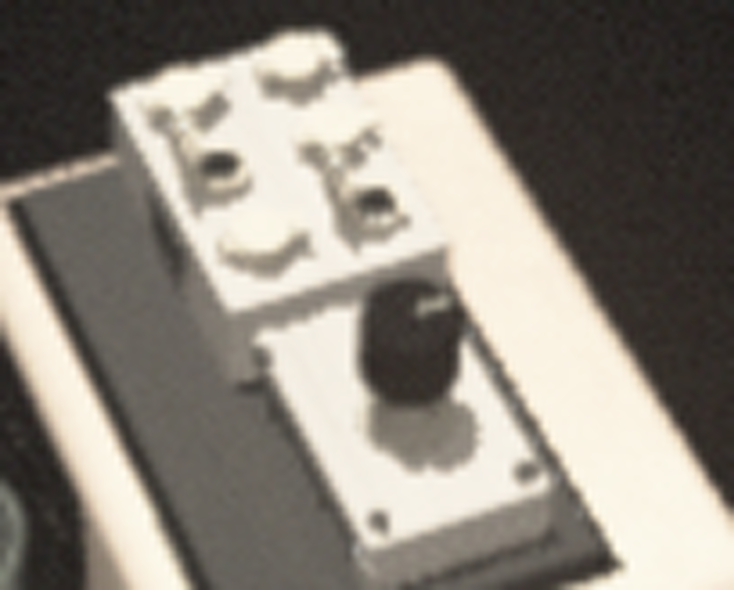

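The open tubes show dark mouths at crop pixels (498,273) and (390,340) in the top view, and (220,163) and (375,202) in the scene view. The knob top is at (240,242) in the top view and (413,300) in the scene view. I'll triangulate these.

```bash
cat > h.py <<'E'
import numpy as np,cv2,pickle
from scipy.optimize import least_squares
def proj(f,P):
    E=f["extrinsics"];return cv2.projectPoints(np.atleast_2d(P).astype(float),cv2.Rodrigues(E[:3,:3])[0],E[:3,3],f["mtx"],f["D"])[0][:,0]
def ray(f,uv):
    n=cv2.undistortPoints(np.array([[uv]],float),f["mtx"],f["D"])[0,0];E=f["extrinsics"];R=E[:3,:3]
    return -R.T@E[:3,3],R.T@np.r_[n,1]
def onz(f,uv,z):
    c,d=ray(f,uv);return c+d*(z-c[2])/d[2]
def tri(obs):
    r=least_squares(lambda P:np.concatenate([proj(f,P)[0]-uv for f,uv in obs]),[.5,.1,.15]);return r.x,r.fun.round(2)
E
python3 - <<'E'
from h import *
d=pickle.load(open("f0.pkl","rb"));T,S=d["top"],d["scene"]
t=lambda u,v:((u+.5)/7.2-.5+180,(v+.5)/7.2-.5+150)
s=lambda u,v:((u+.5)/7.2-.5+228,(v+.5)/7.2-.5+170)
for n,a,b in(("A",(498,273),(220,163)),("B",(390,340),(375,202)),("knobtop",(240,242),(413,300)),("flangeL",(192,165),(378,520)),("flangeR",(155,277),(527,470))):
    print(n,*tri([(T,t(*a)),(S,s(*b))]))
print([ray(f,(0,0))[0] for f in(T,S)])
E
```

```text
A [ 0.55529256 -0.0843338   0.14471965] [-0.36  0.4  -0.42 -0.02]
B [ 0.52711456 -0.03663062  0.14285302] [-0.35  0.36 -0.39 -0.02]
knobtop [0.56876489 0.02496708 0.1767914 ] [-0.23  0.24 -0.25 -0.01]
flangeL [0.60771737 0.05124699 0.12195305] [-0.43  0.44 -0.44 -0.02]
flangeR [0.55797283 0.06856712 0.12172859] [-0.5   0.49 -0.51 -0.02]
[array([ 0.44517645, -0.09734402,  1.58410839]), array([1.07003351, 0.51925275, 0.98447223])]
```

```bash
cat >> h.py <<'E'
from scipy.spatial.transform import Rotation as Ro
psi=np.radians(-19);X=np.array([np.cos(psi),np.sin(psi),0]);Y=np.array([-X[1],X[0],0])
A=np.array([.5553,-.0843,.144]);B=np.array([.5271,-.0366,.144]);K=np.array([.5688,.0250,.1618])
def go(pos,yaw=None):
    "tool-frame shift (cm) and turn about tool z to reach pos, tool y at yaw"
    from station import env
    s=env.observe();q=s["ee_rot"];R=Ro.from_quat([q[1],q[2],q[3],q[0]])
    y=R.apply([0,1,0]);dy=0 if yaw is None else (yaw-np.arctan2(y[1],y[0])+np.pi/2)%np.pi-np.pi/2
    print("t",s["time_s"],"tcp",s["tcp_pos"].round(4),"q6",s["joint_pos"][5].round(3),"F",s["force"].round(1),"tilt",R.apply([0,0,1]).round(3))
    print("shift cm",(R.inv().apply(np.array(pos)-s["tcp_pos"])*100).round(2),"rz",round(-dy,3))
E
python3 -c "
from h import *
go(A+.04*X+[0,0,.07],psi+np.pi/2)"
```

```text
t 0.1 tcp [0.2318 0.4707 0.2307] q6 -0.146 F [-0.  -0.8  0.5] tilt [-0.001 -0.001 -1.   ]
shift cm [-57.51 -34.98   1.71] rz -0.126
```

Emit:
move_arm --pt "-4 -2.5 0 0 0 0 0" --pt "-8 -5 0 0 0 -0.04 0" --pt "-12 -7.5 0 0 0 -0.08 0" --pt "-16 -10 0 0 0 -0.126 0" --pt "-20 -12.5 0 0 0 -0.126 0" --grip_force 40

```text
time_s: 0.6
tcp_pos: [0.3566, 0.2687, 0.2311]
ee_rot: [-0.0, 0.164, 0.986, -0.0]
force: [1.4, 0.5, 0.4]
finger_gap: 0.144
finger_force: 0.0
```

```bash
python3 -c "
from h import *
go(A+.04*X+[0,0,.07],psi+np.pi/2)"
```

```text
t 0.6 tcp [0.3566 0.2687 0.2311] q6 -0.767 F [1.4 0.5 0.4] tilt [-0. -0. -1.]
shift cm [-34.24 -26.96   1.71] rz 0.002
```

Emit:
move_arm --pt "-3.8 -3 0 0 0 0 0" --pt "-7.6 -6 0 0 0 0 0" --pt "-11.4 -9 0 0 0 0 0" --pt "-15.2 -12 0 0 0 0 0" --pt "-19 -15 0 0 0 0 0"

```text
time_s: 1.1
tcp_pos: [0.4875, 0.0648, 0.2311]
ee_rot: [-0.0, 0.165, 0.986, 0.0]
force: [0.4, 1.0, 0.2]
finger_gap: -0.003
finger_force: 0.0
```

Emit:
move_arm --pt "-3.8 -3 0 0 0 0 0" --pt "-7.6 -6 0 0 0 0 0" --pt "-11.4 -9 0 0 0 0 0" --pt "-15.2 -12 0 0 0 0 0" --pt "-15.2 -12 0 0 0 0 0"

```text
time_s: 1.6
tcp_pos: [0.5934, -0.1015, 0.2296]
ee_rot: [-0.0, 0.168, 0.986, -0.001]
force: [0.3, 0.5, -1.2]
finger_gap: 0.002
finger_force: 0.0
```

Run:
```python
from h import *
from station import env
go(A+.04*X+[0,0,.05],psi+np.pi/2)
f=env.grab_frame("wrist");g=env.grab_frame("scene");pickle.dump((f,g),open("f1.pkl","wb"))
cv2.imwrite("pics/w1.png",cv2.resize(f["color"][:,:,::-1],(800,600)))
print(f["extrinsics"].round(3).tolist(),[proj(f,p).round(0) for p in(A,B,K)])
```

```text
t 1.6 tcp [ 0.5934 -0.1015  0.2296] q6 -1.53 F [ 0.3  0.5 -1.2] tilt [-0.    -0.001 -1.   ]
shift cm [0.16 0.39 3.56] rz -0.005
[[0.33, 0.944, 0.0, -0.101], [0.909, -0.318, 0.268, -0.607], [0.253, -0.088, -0.963, 0.218], [0.0, 0.0, 0.0, 1.0]] [array([[257., 136.]]), array([[315.,  68.]]), array([[441.,  99.]])]
```

View pics/w1.png

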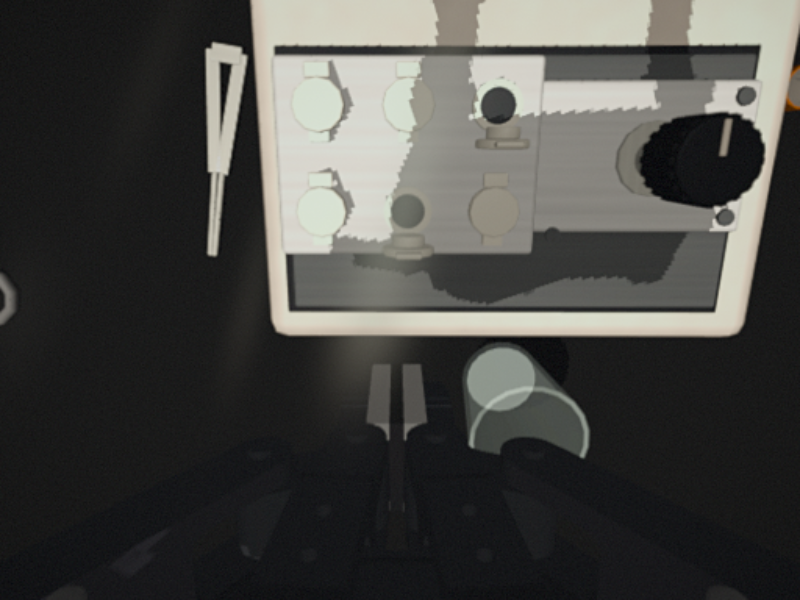

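The wrist view shows the two open caps upright, with mouths at view pixels (408,210) and (498,105). Both hinges are on the near side, and the knob is at (713,160). This agrees with the triangulation to about 2 mm. Next I descend behind cap A.

Emit:
move_arm --pt "0.15 0.45 2 0 0 0 0" --pt "0.15 0.45 4 0 0 0 0" --pt "0.15 0.45 6 0 0 0 0" --pt "0.15 0.45 7.2 0 0 0 0" --pt "0.15 0.45 7.2 0 0 0 0"

```text
time_s: 2.2
tcp_pos: [0.5903, -0.0902, 0.1578]
ee_rot: [-0.002, 0.165, 0.986, 0.0]
force: [-0.6, -0.3, 0.2]
finger_gap: 0.001
finger_force: 0.0
```

Emit:
move_arm --pt "0.8 0 0 0 0 0 0" --pt "1.6 0 0 0 0 0 0" --pt "2.3 0 0 0 0 0 0" --pt "3 0 0 0 0 0 0" --pt "3.7 0 0 0 0 0 0"

```text
time_s: 2.7
tcp_pos: [0.5561, -0.0793, 0.1598]
ee_rot: [0.0, 0.165, 0.986, -0.0]
force: [0.5, -0.4, 0.4]
finger_gap: -0.001
finger_force: 0.1
```

```bash
python3 -c "
from h import *
go(A,psi+np.pi/2)"
```

```text
t 2.7 tcp [ 0.5561 -0.0793  0.1598] q6 -1.517 F [ 0.5 -0.4  0.4] tilt [ 0.001 -0.    -1.   ]
shift cm [-0.08 -0.5   1.58] rz -0.0
```

Emit:
move_arm --pt "0 -0.3 0.4 0 0 0 0" --pt "0 -0.3 0.7 0 0 0 0" --pt "0 -0.3 0.9 0 0 0 0" --pt "0 -0.3 1.0 0 0 0 0" --pt "0 -0.3 1.1 0 0 0 0"

```text
time_s: 3.2
tcp_pos: [0.5555, -0.0824, 0.1489]
ee_rot: [-0.0, 0.165, 0.986, -0.0]
force: [-6.0, 0.5, 10.9]
finger_gap: -0.001
finger_force: 5.4
```

Emit:
move_arm --pt "0 0 0.1 0 0 0 0" --pt "0 0 0.2 0 0 0 0" --pt "0 0 0.2 0 0 0 0"

```text
time_s: 3.5
tcp_pos: [0.5559, -0.0824, 0.1474]
ee_rot: [0.001, 0.165, 0.986, -0.0]
force: [-3.9, 0.3, 10.4]
finger_gap: 0.002
finger_force: 5.2
```

Emit:
move_arm --pt "0 0 0.1 0 0 0 0" --pt "0 0 0.2 0 0 0 0" --pt "0 0 0.2 0 0 0 0"

```text
time_s: 3.8
tcp_pos: [0.556, -0.0824, 0.1471]
ee_rot: [0.001, 0.165, 0.986, -0.0]
force: [-7.8, 1.3, 21.8]
finger_gap: -0.001
finger_force: 11.2
```

Emit:
move_arm --pt "0 0 -2.5 0 0 0 0" --pt "0 0 -5 0 0 0 0" --pt "0.2 1.8 -5 0 0 0 0" --pt "0.4 3.6 -5 0 0 0 0" --pt "0.4 3.6 -5 0 0 0 0"

```text
time_s: 4.3
tcp_pos: [0.564, -0.0454, 0.194]
ee_rot: [0.0, 0.164, 0.986, 0.0]
force: [0.4, 0.5, -0.7]
finger_gap: 0.003
finger_force: 0.0
```

Emit:
move_arm --pt "0 0 2 0 0 0 0" --pt "0 0 3.8 0 0 0 0" --pt "0 0 3.8 0 0 0 0"

```text
time_s: 4.6
tcp_pos: [0.5621, -0.0472, 0.1536]
ee_rot: [-0.003, 0.165, 0.986, 0.0]
force: [-0.2, -0.3, -0.5]
finger_gap: 0.002
finger_force: 0.0
```

Run:
```python
from h import *
from station import env
go(B+.001*Y,psi+np.pi/2)
f=env.grab_frame("wrist");cv2.imwrite("pics/w2.png",f["color"][:260,100:,::-1])
```

```text
t 4.6 tcp [ 0.5621 -0.0472  0.1536] q6 -1.458 F [-0.2 -0.3 -0.5] tilt [-0.005  0.001 -1.   ]
shift cm [ 3.64 -0.04  0.98] rz -0.0
```

View pics/w2.png

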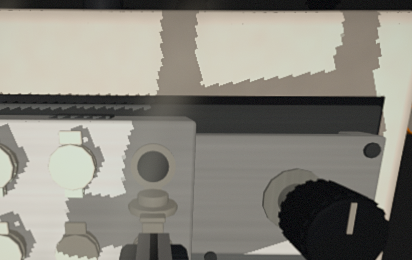

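The view shows cap B still upright at (152,200), directly in front of the fingertips at (153,245). Now I sweep it over.

Emit:
move_arm --pt "0.8 0 -0.3 0 0 0 0" --pt "1.6 0 -0.3 0 0 0 0" --pt "2.3 0 -0.3 0 0 0 0" --pt "3 0 -0.3 0 0 0 0" --pt "3.6 0 -0.3 0 0 0 0"

```text
time_s: 5.15
tcp_pos: [0.5289, -0.0349, 0.1597]
ee_rot: [0.0, 0.165, 0.986, 0.0]
force: [-0.7, -0.1, 0.4]
finger_gap: -0.002
finger_force: 0.1
```

Emit:
move_arm --pt "0 0 0.3 0 0 0 0" --pt "0 0 0.6 0 0 0 0" --pt "0 0 0.8 0 0 0 0" --pt "0 0 0.9 0 0 0 0" --pt "0 0 0.9 0 0 0 0"

```text
time_s: 5.65
tcp_pos: [0.5296, -0.0352, 0.1499]
ee_rot: [-0.0, 0.165, 0.986, 0.0]
force: [0.3, -0.7, -0.4]
finger_gap: -0.002
finger_force: 0.0
```

Emit:
move_arm --pt "0 0 0.1 0 0 0 0" --pt "0 0 0.2 0 0 0 0" --pt "0 0 0.3 0 0 0 0" --pt "0 0 0.3 0 0 0 0"

```text
time_s: 6.05
tcp_pos: [0.5296, -0.0352, 0.1486]
ee_rot: [0.0, 0.165, 0.986, -0.0]
force: [-4.0, 0.3, 10.7]
finger_gap: -0.001
finger_force: 5.1
```

Emit:
move_arm --pt "0 0 0.1 0 0 0 0" --pt "0 0 0.2 0 0 0 0" --pt "0 0 0.2 0 0 0 0"

```text
time_s: 6.35
tcp_pos: [0.5299, -0.0352, 0.1473]
ee_rot: [0.001, 0.165, 0.986, -0.0]
force: [-5.4, 0.8, 14.8]
finger_gap: -0.001
finger_force: 7.8
```

Emit:
move_arm --pt "0 0 0.1 0 0 0 0" --pt "0 0 0.2 0 0 0 0" --pt "0 0 0.2 0 0 0 0"

```text
time_s: 6.65
tcp_pos: [0.53, -0.0352, 0.147]
ee_rot: [0.002, 0.165, 0.986, -0.0]
force: [-11.0, 2.5, 28.4]
finger_gap: 0.0
finger_force: 14.4
```

Emit:
move_arm --pt "0 0 -3 0 0 0 0" --pt "0 0 -6.5 0 0 0 20" --pt "0 0 -9 0 0 0.1 50" --pt "0 0 -9 0 0 0.2 60" --pt "0 0 -9 0 0 0.2 60"

```text
time_s: 7.15
tcp_pos: [0.5299, -0.0353, 0.234]
ee_rot: [0.001, 0.263, 0.965, 0.0]
force: [-0.5, -0.4, -0.8]
finger_gap: 0.6
finger_force: 0.0
```

Run:
```python
from h import *
from station import env
go(K+[0,0,.08],psi+np.pi/2)
f=env.grab_frame("wrist");pickle.dump(f,open("f2.pkl","wb"));cv2.imwrite("pics/w3.png",cv2.resize(f["color"][:,:,::-1],(800,600)));print(proj(f,K+[0,0,.015]))
```

```text
t 7.15 tcp [ 0.5299 -0.0353  0.234 ] q6 -1.249 F [-0.5 -0.4 -0.8] tilt [ 0.002 -0.    -1.   ]
shift cm [-0.29  7.17 -0.78] rz -0.201
[[367.98024218 214.0908273 ]]
```

View pics/w3.png

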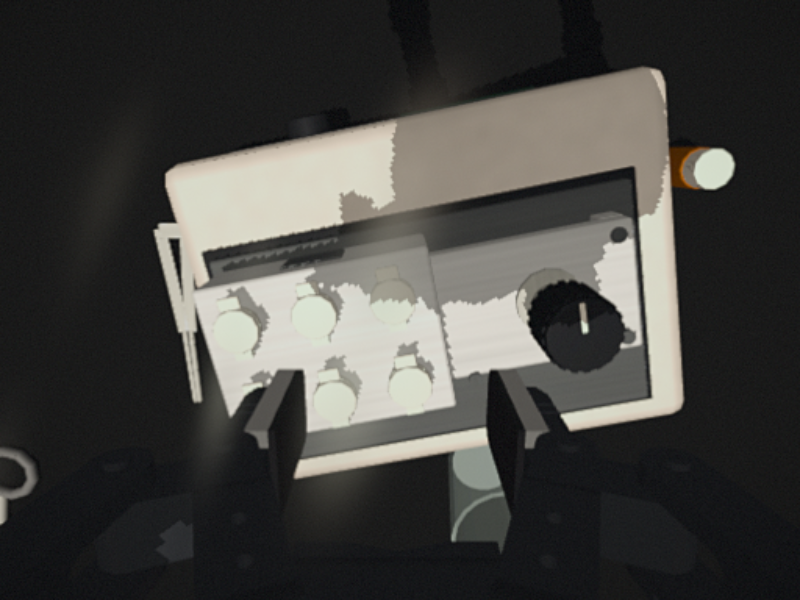

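All six caps now look shut. The knob top centre is at view (583,327), which is pixel (373,209). I'll refine the knob position with all three cameras.

Run:
```python
from h import *
d=pickle.load(open("f0.pkl","rb"));T,S=d["top"],d["scene"];W=pickle.load(open("f2.pkl","rb"))
t=((240.5)/7.2-.5+180,(242.5)/7.2-.5+150);s=(413.5/7.2-.5+228,300.5/7.2-.5+170);w=(373,209)
P,r=tri([(T,t),(S,s),(W,w)]);print(P,r);print(onz(W,w,.177),tri([(W,w),(T,t)]),tri([(W,w),(S,s)]))
K=P-[0,0,.015]
go(np.r_[K[:2],.20],.76)
```

```text
[0.56742951 0.02866095 0.17714661] [-1.44  0.68  1.3   0.5  -0.36  0.57]
[0.56727409 0.02902855 0.177     ] (array([0.56912577, 0.02940504, 0.17316438]), array([-0.25,  0.19, -1.57,  0.25])) (array([0.56721712, 0.02877995, 0.17744914]), array([-0.16,  0.35,  1.41,  0.39]))
t 7.2 tcp [ 0.5295 -0.0352  0.2332] q6 -1.252 F [-0.   0.5 -0.1] tilt [-0.  0. -1.]
shift cm [-0.05  7.43  3.32] rz 0.281
```

Emit:
move_arm --pt "0 2 0 0 0 0.1 60" --pt "0 4 0 0 0 0.2 60" --pt "0 6 0 0 0 0.32 60" --pt "-0.05 7.4 0 0 0 0.32 60" --pt "-0.05 7.4 0 0 0 0.32 60"

```text
time_s: 7.7
tcp_pos: [0.5678, 0.0295, 0.2323]
ee_rot: [-0.001, 0.41, 0.912, -0.0]
force: [0.8, -0.3, -0.2]
finger_gap: 0.601
finger_force: 0.0
```

Run:
```python
from h import *
from station import env
go([.5676,.0283,.147])
f=env.grab_frame("wrist");cv2.imwrite("pics/w4.png",cv2.resize(f["color"][:,:,::-1],(800,600)))
```

```text
t 7.7 tcp [0.5678 0.0295 0.2323] q6 -0.808 F [ 0.8 -0.3 -0.2] tilt [-0.001  0.    -1.   ]
shift cm [-0.09 -0.09  8.53] rz 0
```

View pics/w4.png

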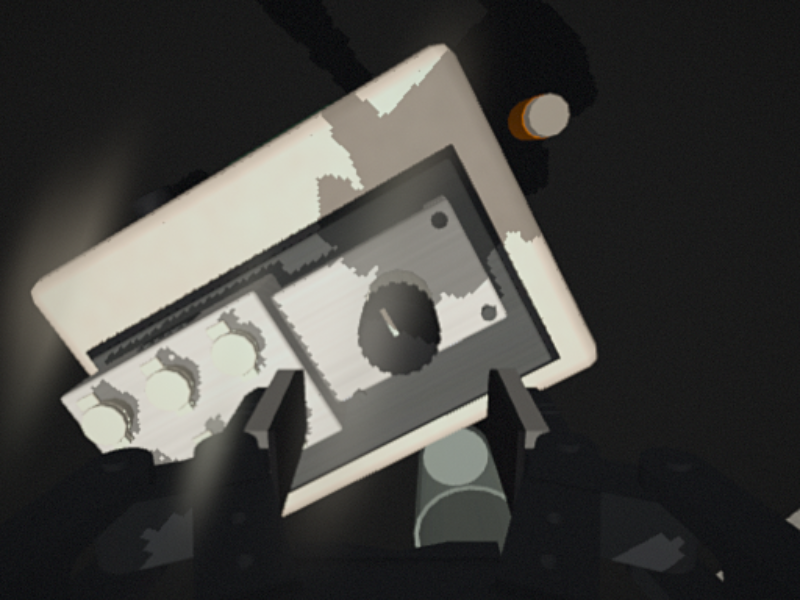

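The knob sits midway between the fingers at (400,325). I'll descend and grip.

Emit:
move_arm --pt "-0.05 0 3 0 0 0 60" --pt "-0.05 0 6 0 0 0 60" --pt "-0.05 0 7.5 0 0 0 60" --pt "-0.05 0 8.4 0 0 0 60" --pt "-0.05 0 8.4 0 0 0 60"

```text
time_s: 8.25
tcp_pos: [0.5671, 0.0273, 0.1483]
ee_rot: [-0.001, 0.413, 0.911, -0.0]
force: [-0.2, 0.1, 0.4]
finger_gap: 0.6
finger_force: 0.0
```

Emit:
move_arm --pt "0 0 0 0 0 0 30" --pt "0 0 0 0 0 0 30" --pt "0 0 0 0 0 0 30" --pt "0 0 0 0 0 0 30" --grip_force 30

```text
time_s: 8.65
tcp_pos: [0.5694, 0.0283, 0.1509]
ee_rot: [0.002, 0.413, 0.911, 0.001]
force: [3.5, 2.8, 2.7]
finger_gap: 0.359
finger_force: 30.5
```

Emit:
move_arm --pt "0 0 -0.01 0 0 -0.13 30" --pt "0 0 -0.02 0 0 -0.26 30" --pt "0 0 -0.03 0 0 -0.39 30" --pt "0 0 -0.04 0 0 -0.52 30" --pt "0 0 -0.04 0 0 -0.6 30"

```text
time_s: 9.15
tcp_pos: [0.5691, 0.0275, 0.1512]
ee_rot: [0.002, 0.123, 0.992, -0.0]
force: [2.4, -0.6, 2.7]
finger_gap: 0.361
finger_force: 30.5
```

Emit:
move_arm --pt "0 0 -0.01 0 0 -0.13 30" --pt "0 0 -0.02 0 0 -0.26 30" --pt "0 0 -0.03 0 0 -0.39 30" --pt "0 0 -0.04 0 0 -0.52 30" --pt "0 0 -0.04 0 0 -0.6 30"

```text
time_s: 9.65
tcp_pos: [0.5693, 0.0267, 0.1511]
ee_rot: [0.002, -0.176, 0.984, -0.002]
force: [4.3, -4.0, -1.6]
finger_gap: 0.359
finger_force: 30.2
```

Run:
```python
from h import *
from station import env
go([.5676,.0283,.147])
s=env.observe();print(s["ft_torque"],s["finger_gap"])
```

```text
t 9.65 tcp [0.5693 0.0267 0.1511] q6 -2.01 F [ 4.3 -4.  -1.6] tilt [ 0.004 -0.002 -1.   ]
shift cm [0.1  0.21 0.41] rz 0
[-0.817902   -0.88658991 -0.05031223] 0.35936225784516074
```

Emit:
move_arm --pt "0 0 0.05 0 0 0 30" --pt "0 0 0.1 0 0 0 30" --pt "0 0 0.15 0 0 0 30" --pt "0 0 0.15 0 0 0 30"

```text
time_s: 10.05
tcp_pos: [0.5693, 0.0267, 0.1495]
ee_rot: [0.002, -0.173, 0.985, -0.001]
force: [3.6, -2.2, -0.9]
finger_gap: 0.361
finger_force: 30.2
```

There was no resistance over 1.6 mm, so the screw has passed its thread start and the grip is carrying it. I'll lower until it seats.

Emit:
move_arm --pt "0 0 0.05 0 0 0 30" --pt "0 0 0.1 0 0 0 30" --pt "0 0 0.15 0 0 0 30" --pt "0 0 0.15 0 0 0 30"

```text
time_s: 10.45
tcp_pos: [0.5693, 0.0267, 0.148]
ee_rot: [0.002, -0.173, 0.985, -0.001]
force: [4.3, -3.4, -1.4]
finger_gap: 0.359
finger_force: 30.2
```

Emit:
move_arm --pt "0 0 0.05 0 0 0 30" --pt "0 0 0.1 0 0 0 30" --pt "0 0 0.1 0 0 0 30"

```text
time_s: 10.75
tcp_pos: [0.5693, 0.0267, 0.1476]
ee_rot: [0.002, -0.173, 0.985, -0.001]
force: [2.9, -4.3, 3.7]
finger_gap: 0.358
finger_force: 30.7
```

Emit:
move_arm --pt "0 0 0 0 0 0 52" --pt "0 0 0 0 0 0 52" --pt "0 0 0 0 0 -0.14 52" --pt "0 0 0 0 0 -0.28 52" --pt "0 0 0 0 0 -0.42 52"

```text
time_s: 11.25
tcp_pos: [0.5671, 0.0283, 0.1457]
ee_rot: [-0.001, -0.378, 0.926, 0.001]
force: [-0.2, -0.5, -0.4]
finger_gap: 0.519
finger_force: 0.0
```

Emit:
move_arm --pt "0 0 0 0 0 -0.14 52" --pt "0 0 0 0 0 -0.28 52" --pt "0 0 0 0 0 -0.42 52" --pt "0 0 0 0 0 -0.5 52" --pt "0 0 0 0 0 -0.5 52"

```text
time_s: 11.75
tcp_pos: [0.5672, 0.0283, 0.1458]
ee_rot: [-0.0, -0.593, 0.805, 0.001]
force: [0.3, 0.8, -0.4]
finger_gap: 0.521
finger_force: 0.0
```

Run:
```python
from h import *
from station import env
go([.568,.0280,.1475])
f=env.grab_frame("wrist");g=env.grab_frame("scene");
cv2.imwrite("pics/w5.png",np.hstack([cv2.resize(f["color"][100:330,130:400,::-1],(470,400)),cv2.resize(g["color"][170:252,240:308,::-1],(330,400))]))
```

```text
t 11.75 tcp [0.5672 0.0283 0.1458] q6 -2.925 F [ 0.3  0.8 -0.4] tilt [-0.002  0.    -1.   ]
shift cm [ 0.   -0.08 -0.17] rz 0
```

View pics/w5.png

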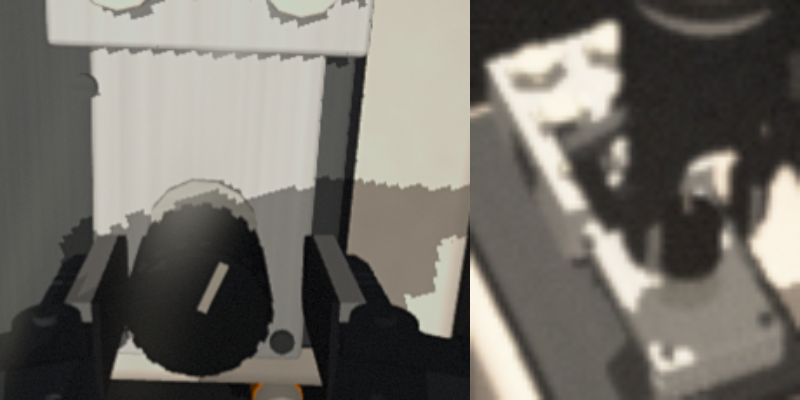

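The knob is a little left of the finger midpoint (201 against 213), so I'll shift about 2.5 mm and regrip.

Emit:
move_arm --pt "0.1 -0.25 0 0 0 0 52" --pt "0.1 -0.25 0 0 0 0 52" --pt "0.1 -0.25 0 0 0 0 30" --pt "0.1 -0.25 0 0 0 0 30" --pt "0.1 -0.25 0 0 0 0 30"

```text
time_s: 12.35
tcp_pos: [0.5703, 0.0261, 0.1463]
ee_rot: [0.0, -0.592, 0.806, -0.0]
force: [1.6, -0.8, 0.4]
finger_gap: 0.359
finger_force: 29.8
```

Emit:
move_arm --pt "0 0 0.01 0 0 0.14 30" --pt "0 0 0.02 0 0 0.28 30" --pt "0 0 0.03 0 0 0.42 30" --pt "0 0 0.04 0 0 0.56 30" --pt "0 0 0.045 0 0 0.7 30"

```text
time_s: 12.85
tcp_pos: [0.5696, 0.0267, 0.1454]
ee_rot: [-0.0, -0.278, 0.961, 0.001]
force: [0.2, 1.4, -0.4]
finger_gap: 0.36
finger_force: 30.0
```

Emit:
move_arm --pt "0 0 0.01 0 0 0.14 30" --pt "0 0 0.02 0 0 0.28 30" --pt "0 0 0.03 0 0 0.42 30" --pt "0 0 0.04 0 0 0.56 30" --pt "0 0 0.045 0 0 0.7 30"

```text
time_s: 13.35
tcp_pos: [0.5695, 0.0277, 0.145]
ee_rot: [-0.001, 0.069, 0.998, 0.001]
force: [-0.2, 5.6, -1.2]
finger_gap: 0.364
finger_force: 30.1
```

Emit:
move_arm --pt "0 0 0.01 0 0 0.14 30" --pt "0 0 0.02 0 0 0.28 30" --pt "0 0 0.03 0 0 0.42 30" --pt "0 0 0.04 0 0 0.56 30" --pt "0 0 0.045 0 0 0.7 30"

```text
time_s: 13.85
tcp_pos: [0.5701, 0.0285, 0.1446]
ee_rot: [-0.0, 0.407, 0.914, 0.002]
force: [2.1, 6.9, -1.8]
finger_gap: 0.363
finger_force: 30.1
```

Emit:
move_arm --pt "0 0 0.01 0 0 0.14 30" --pt "0 0 0.02 0 0 0.28 30" --pt "0 0 0.03 0 0 0.42 30" --pt "0 0 0.04 0 0 0.56 30" --pt "0 0 0.045 0 0 0.7 30"

```text
time_s: 14.35
tcp_pos: [0.5709, 0.0285, 0.1442]
ee_rot: [-0.0, 0.695, 0.719, 0.002]
force: [5.1, 8.3, -3.9]
finger_gap: 0.362
finger_force: 30.2
```

```bash
python3 -c "
from h import *
go([.5695,.0265,.145])"
```

```text
t 14.35 tcp [0.5709 0.0285 0.1442] q6 -0.121 F [ 5.1  8.3 -3.9] tilt [ 0.002  0.004 -1.   ]
shift cm [-0.2  -0.15 -0.08] rz 0
```

Emit:
move_arm --pt "0 0 0.02 0 0 0.14 30" --pt "0 0 0.03 0 0 0.28 30" --pt "0 0 0.04 0 0 0.42 30" --pt "0 0 0.05 0 0 0.56 30" --pt "0 0 0.06 0 0 0.7 30"

```text
time_s: 14.85
tcp_pos: [0.5717, 0.0281, 0.1438]
ee_rot: [-0.0, 0.9, 0.437, 0.003]
force: [7.7, 7.1, -4.6]
finger_gap: 0.359
finger_force: 30.3
```

Emit:
move_arm --pt "0 0 0.02 0 0 0.14 30" --pt "0 0 0.03 0 0 0.28 30" --pt "0 0 0.04 0 0 0.42 30" --pt "0 0 0.05 0 0 0.56 30" --pt "0 0 0.06 0 0 0.7 30"

```text
time_s: 15.35
tcp_pos: [0.5721, 0.0274, 0.1433]
ee_rot: [-0.001, 0.995, 0.102, 0.003]
force: [6.9, 5.7, -3.3]
finger_gap: 0.363
finger_force: 30.4
```

Emit:
move_arm --pt "0 0 0.01 0 0 0.14 30" --pt "0 0 0.02 0 0 0.28 30" --pt "0 0 0.03 0 0 0.42 30" --pt "0 0 0.04 0 0 0.56 30" --pt "0 0 0.05 0 0 0.7 30"

```text
time_s: 15.85
tcp_pos: [0.5719, 0.0267, 0.1428]
ee_rot: [-0.001, 0.969, -0.245, 0.002]
force: [7.0, 1.0, -2.0]
finger_gap: 0.364
finger_force: 30.6
```

Emit:
move_arm --pt "0 0 0.01 0 0 0.14 30" --pt "0 0 0.02 0 0 0.28 30" --pt "0 0 0.03 0 0 0.42 30" --pt "0 0 0.04 0 0 0.56 30" --pt "0 0 0.05 0 0 0.7 30"

```text
time_s: 16.35
tcp_pos: [0.5712, 0.0261, 0.1423]
ee_rot: [-0.001, 0.826, -0.563, 0.001]
force: [4.0, -1.4, -1.2]
finger_gap: 0.358
finger_force: 30.8
```

```bash
python3 -c "
from h import *
go([.5695,.0265,.145])"
```

```text
t 16.35 tcp [0.5712 0.0261 0.1423] q6 2.678 F [ 4.  -1.4 -1.2] tilt [ 0.003 -0.    -1.   ]
shift cm [-0.1   0.14 -0.27] rz 0
```

Emit:
move_arm --pt "0 0 0.01 0 0 0.12 30" --pt "0 0 0.02 0 0 0.25 30" --pt "0 0 0.02 0 0 0.25 30" --pt "0 0 0.02 0 0 0.25 30" --pt "0 0 0.02 0 0 0.25 30"

```text
time_s: 16.85
tcp_pos: [0.571, 0.026, 0.1422]
ee_rot: [-0.001, 0.753, -0.658, 0.001]
force: [5.4, -1.8, -2.5]
finger_gap: 0.364
finger_force: 30.8
```

Run:
```python
from h import *
from station import env
go([.568,.0280,.1475])
f=env.grab_frame("wrist");g=env.grab_frame("top");
cv2.imwrite("pics/w6.png",np.hstack([cv2.resize(f["color"][100:330,130:400,::-1],(470,400)),cv2.resize(g["color"][150:232,200:268,::-1],(330,400))]))
```

```text
t 16.85 tcp [0.571  0.026  0.1422] q6 2.919 F [ 5.4 -1.8 -2.5] tilt [ 0.003 -0.    -1.   ]
shift cm [-0.24  0.27 -0.53] rz 0
```

View pics/w6.png

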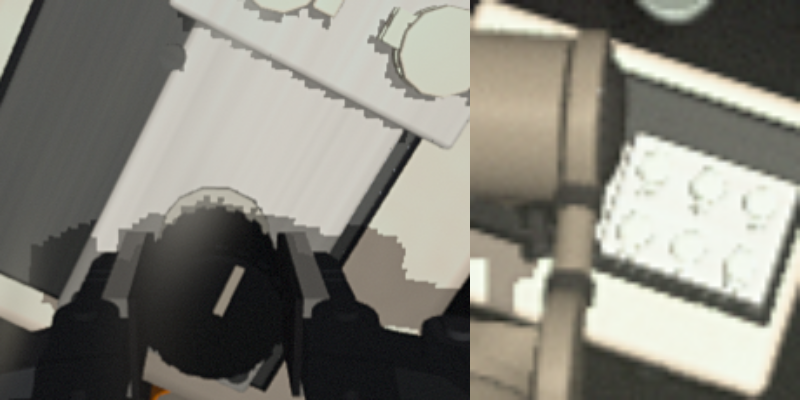

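The knob mark at (228,290) sits at the same angle to the fingers as at the regrip, so nothing slipped. All six caps look shut. Handing in.

```bash
python3 -c "
from station import env
print(env.close_job())"
```

```text
the job is handed in; nothing more can be done
None
```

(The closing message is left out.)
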